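Set the air sampler's timer wheel and plug in its probe

TASK

Get the red air sampler ready for its run: roll the numbered timer wheel on its top with a fingertip until the 5 faces squarely up, then take the orange probe out of the white rack and plug it fully home into the red sampler's metal terminal. Let go of everything, and leave the blue sampler's wheel and the other things as they are.

Things in the scene. Friction and masses are not known exactly. Their poses are not given: they have to be found in the camera images.
- red: the red sampler: fixed black console with red faces and top, 170 (x) x 150 (y) x 90 mm high, origin under its centre. Left or right of the rack (it swaps with the blue one), turned up to 0.35 rad. Its flat top carries the timer wheel (towards -x, -y) and, at +y, an aluminium terminal block 36 x 36 mm, 42 mm high. A yellow tab 22 mm high beside the wheel's +y side marks its top
- red_wheel (a joint): timer wheel, rad, turning about the console's y axis; it grows as the wheel's top rolls towards the console's +x (away from the robot). Figures 0 to 7, one each 0.7854 rad: figure n faces up at n x 0.7854, the 5 at 3.927. Stops at -0.25 and 5.75. No clicks: steady friction (0.06 N m, about 1.4 N at the rim), stays where left. Starts at 0 to 2.4
- red_axle (a point): centre of the red wheel on its axis, 14 mm below the console's top, axes as the console's. The wheel is an octagonal drum 66 mm across flats, 52 mm wide, standing 19 to 22 mm above the top: its +y half (y 0 to 25 mm) white with black figures 18 mm high on the flats, read from the robot's side; its -y half (y -27 to 0) black with ribs
- red_ribs (a point): point on the red wheel's axis at the middle of its ribbed half (13.5 mm to -y of red_axle), axes as the console's. Eight grey ribs on the drum's corners, 5 mm thick, 27 mm long along y, reach 46 mm from the axis (the highest 32 mm above the console's top). At wheel value q ribs stand q + 22.5 + 45 k degrees from straight up, towards +x. A closed fingertip pushing a rib rolls the wheel
- red_terminal (a point): centre of the mouth of the hole in the red sampler's terminal block, at the block's top, 132 mm above the bench; z up. The hole is round, 12 mm wide, upright, 40 mm deep, with a 2 mm chamfer
- probe: the orange probe, loose, about 60 g, 96 mm long, round, upright in one of the rack's holes; origin at the tip of its foot, z up along it. Steel stem 10 mm thick, 36 mm long with a tapered foot; above it an orange handle 24 mm thick and 60 mm long with a black band near the top. The handle's flat underside rests on the rack
- probe_shoulder (a point): centre of the underside of the probe's handle, where the stem begins, 36 mm above its foot; it sits on the terminal block when the probe is fully home
- rack: white fixed rack, 200 (x) x 60 (y) x 70 mm high, origin under its centre, three 13 mm holes in a row along its x at -60, 0 and +60 mm. Between the two samplers, turned up to 0.25 rad
- plug: a grey blanking plug of the probe's shape and size, in another hole of the rack (which hole varies): leave it there
- blue_rim (a point): a point on the wheel of the blue sampler (same make and size as the red one, with blue faces, same build in all): leave that wheel as it is
- blue: the blue sampler, fixed, 170 x 150 x 90 mm, origin under its centre; its terminal block stands to 132 mm and its wheel to 122 mm
- jar: amber jar, 60 mm across, 85 mm high, loose, on the far side of the bench; leave it
- beaker: glass beaker, 60 mm across, 70 mm high, loose, on the near side of the bench; leave it
- screwdriver: screwdriver lying on the far side of the bench; leave it
Things that resemble listed ones, but are neither listed nor needed, are in the scene too. Leave any purple look-alike of the probe alone.

How it is judged:
By the outcome, as a careful person would: the job done as asked, in the order asked, and still so for the second after the job is handed in, with the robot touching nothing.
It also fails if it takes over 72 s, if anything falls off the work surface, if the arm or the gripper's body presses on something with over 40 N, if the wrist force passes 120 N, or if a joint passes its speed limit or range.

ROBOT

A 7-joint arm with a two-finger parallel gripper is mounted at the origin on the work surface. World frame = base frame: x ahead of the robot, y to its left, z up, the work surface at z = 0. Lengths are in m, angles in rad, forces in N, time in s.
With the tool pointing down it reaches from about 0.35 to 0.9 m from the base axis. Payload 8.1 kg.
Tool frame: the origin (TCP) lies midway between the tips of the shut fingers; the grasp point (between the pads) lies arm.tcp_to_grasp behind it (arm.tcp_to_grasp is the distance from the TCP to the grasp point, in m); z points along the fingers, y is the line along which they close (so a half turn about z gives the same grasp; the last joint's range is limited). The gripper opens to 92 mm and grips with 3 to 60 N. Pads are 19 mm wide; open, the fingers measure 130 mm over their backs; the gripper's body (75 mm by 190 mm) begins 47 mm behind the grasp point.
Start: joints at [-1.371, 0.434, 0.025, 1.573, -0.012, 1.134, -0.075], TCP at [0.186, 0.597, 0.227] pointing down, gripper open.
Joint ranges: [-2.62, 2.62], [-0.44, 2.09], [-1.27, 1.32], [0.08, 2.57], [-1.32, 4.46], [0.12, 2], [-2.74, 2.74]. Speed limits (rad/s): [2.22, 2.22, 3.01, 3.01, 3.14, 3.14, 3.14].

INTERFACE

Orientations are given as a rotation vector (axis times angle).
In Python, from cell import observe, get_image, arm gives the robot as it stands. The module is installed in compiled form; this text tells all that it offers.
- The arm moves only by the tool drive_tool, never from a script. Its argument "steps" is a list of rows, each a list of 5 numbers: the closure, from 0 (fully open) to 1 (shut), then the shift along the world's x, y, z in mm, then the turn about the world's z in rad. In form: [[hand, x, y, z, roll], ...]. A call has 1 to 20 rows; each row shifts and turns the commanded pose from where the row before left it; what a row does not reach is not made up. A row lasts 1/12 s, in which the tool goes at most 41.7 mm and 7.16 degrees, less where a joint would pass 70% of its speed; a pose out of reach is approached as far as the arm can. A call with a gripper value outside its range is refused whole. The fingers move at their own pace and stop on an object; "grip_force" is the grip in N (left out, the last holds). Time passes only in rows, so rows that do not move let the fingers close. It gives the time, the measured TCP pose, the force, the opening and the grip force at its end, in the units of the state.
- observe(): the state, without advancing time (a new reading comes with each control period).
- get_image(name): name is "scene" or "top" or "wrist"; returns a dict with "image" (384x512x3 uint8, red, green, blue), "vfov" (degrees; the focal length in pixels is half the picture's height over the tangent of half this angle, whatever the lens; pixels are square), "cx", "cy" (the principal point, pixels), "k1" (the pictures are not rectified: a ray, as slopes to the right and down, at radius r is drawn at 1 + k1 r^2 times it, then the intrinsics apply), "xyz" and "attitude" of the camera in the world. Camera axes: x right, y down, z forward; pixel columns grow to the right and rows downward; lengths in m; the calibration is good to about 2 mm. A picture is of the moment at which its call begins. There is no depth.
- arm.sign_off(): hands the job in; it is judged then, once.
The state is a dict: "clock": time; "joints": joint angles; "dq": joint speeds; "joint_efforts": joint torques, N m; "position": TCP position; "ee_rot": TCP orientation; "force": force on the tool from outside, world axes, zero at the start; "ft_torque": the same for the moment, N m; "width": opening from 0.0 (shut) to 1.0 (fully open); "gripper_force": force on a finger pad.
Only numpy, scipy, OpenCV 4.12 (cv2) and the standard library are available. Lean on these libraries where they do the work, as an engineer would, in place of code of your own. Each camera call takes 0.05 s, during which the arm holds its last target. There are 200 camera calls.

## Working session

There is one attempt and no reset: what is moved stays moved. The work goes in short steps, Python scripts to look and compute and a tool call to move; the robot and the scene stay as the last step left them, time stands still between calls to the robot, and variables do not carry over. Pictures are saved under pics/ and viewed, at most 14 in all, crops included, and the job is handed in when it is done.

Besides the shell and the picture viewer there is one more tool, called after ">>>" as name(argument=value, ...) on one line, values as JSON. drive_tool: Moves the arm, as the interface text tells. Its arguments: {"type":"object","properties":{"steps":{"type":"array"},"grip_force":{"type":"number"}},"required":["steps"]}

```bash
mkdir -p pics; cat > h.py <<'E'
import numpy as np,cv2
from scipy.spatial.transform import Rotation as R
from cell import observe,get_image,arm
def att(c):
    a=np.array(c["attitude"],float)
    return a if a.shape==(3,3) else R.from_rotvec(a).as_matrix()
def K(c):
    f=192/np.tan(np.radians(c["vfov"])/2); return f
def ray(c,u,v):
    f=K(c); d=np.array([(u-c["cx"])/f,(v-c["cy"])/f]); s=d.copy()
    for _ in range(20): s=d/(1+c["k1"]*(s@s))
    return att(c)@np.array([s[0],s[1],1])
def onz(c,u,v,z):
    d=ray(c,u,v);o=np.array(c["xyz"]);return o+d*(z-o[2])/d[2]
def proj(c,p):
    q=att(c).T@(np.array(p)-np.array(c["xyz"]));s=q[:2]/q[2];s=s*(1+c["k1"]*(s@s));return s*K(c)+[c["cx"],c["cy"]]
def save(c,n,crop=None,k=1):
    im=c["image"][...,::-1]
    if crop: x0,y0,x1,y1=crop; im=im[y0:y1,x0:x1]
    cv2.imwrite(f"pics/{n}.png",cv2.resize(im,None,fx=k,fy=k,interpolation=cv2.INTER_CUBIC))
E
python3 - <<'E'
from h import *
import pickle
o=observe();print(o, arm.tcp_to_grasp)
cs={n:get_image(n) for n in("scene","top","wrist")}
pickle.dump(cs,open("c0.pkl","wb"))
for n,c in cs.items(): print(n,{k:v for k,v in c.items() if k!="image"})
save(cs["top"],"top0",None,1.5); save(cs["scene"],"scene0",None,1.5)
E
```

```text
{'clock': 0.0, 'joints': array([-1.37057686,  0.43524705,  0.02496227,  1.57408461, -0.0115952 ,
        1.13401491, -0.07507669]), 'dq': array([-1.69556538e-04, -2.76508978e-04, -1.78283635e-03,  8.76974955e-04,
        7.51740671e-04,  7.49899125e-04,  9.93683714e-05]), 'joint_efforts': array([-1.35668492e-03, -6.67858601e+01,  9.84582156e-01, -3.14454925e+01,
       -6.04557549e-02,  4.33058187e-02,  1.74221432e-04]), 'position': array([0.18628016, 0.59605619, 0.22593474]), 'ee_rot': array([-4.73891268e-01, -3.10554554e+00,  2.52276799e-03]), 'force': array([0.6678173 , 0.32127025, 0.17769896]), 'ft_torque': array([-0.0054884 , -0.02879737, -0.01100937]), 'gripper_force': 0.0, 'width': 0.9970077454718423} 0.0188
scene {'vfov': 52.36879102247683, 'cx': 258.92758224443224, 'cy': 197.45621268115525, 'k1': -0.0315090536566027, 'xyz': array([ 1.19285607, -0.29657733,  0.69261797]), 'attitude': array([-1.99796943, -1.24534371,  0.56403375])}
top {'vfov': 56.20965939916293, 'cx': 255.56506456116264, 'cy': 193.8180737898301, 'k1': -0.05639866706095105, 'xyz': array([0.40747574, 0.00235002, 0.83075561]), 'attitude': array([-2.11739056,  2.07584468, -0.24514362])}
wrist {'vfov': 70.77606373942535, 'cx': 255.66549119018228, 'cy': 186.87268000622413, 'k1': -0.06584608214073191, 'xyz': array([0.10710754, 0.62081085, 0.38371185]), 'attitude': array([2.31770869, 1.70373559, 0.26775992])}
```

View pics/top0.png

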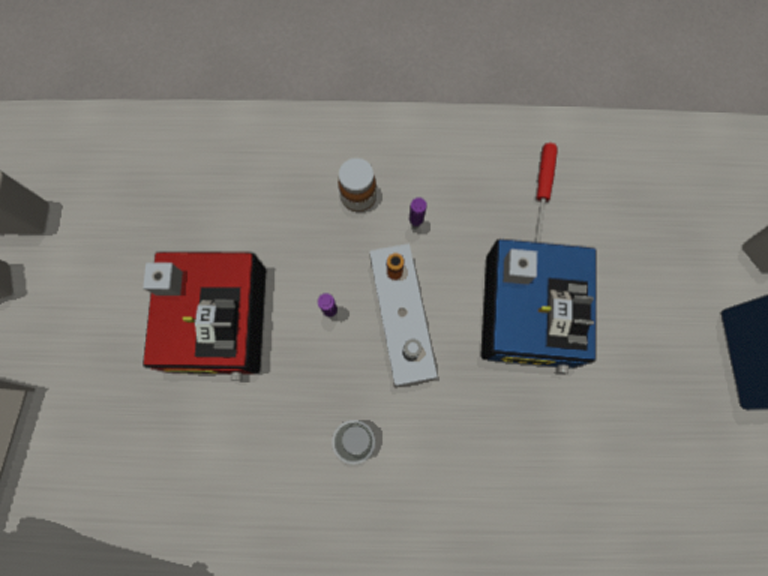

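View pics/scene0.png

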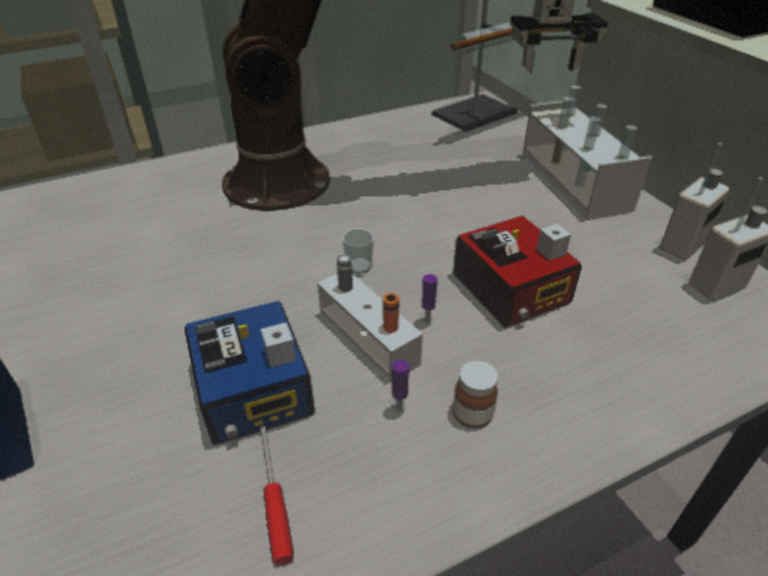

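The top view shows the red sampler at left (px/1.5 ≈ (137,208)), with 2 and 3 showing on its wheel. The blue sampler is at right. The orange probe stands in the rack's far hole, at (263,174). Three things look like it: two purple probes at (218,203) and (279,141), and the grey plug at (275,233). Only the (263,174) one is orange with a black band and standing in the rack.

```bash
python3 - <<'E'
from h import *
import pickle
cs=pickle.load(open("c0.pkl","rb"));c=cs["top"]
hsv=cv2.cvtColor(c["image"],cv2.COLOR_RGB2HSV);H,S,V=cv2.split(hsv)
red=(((H<6)|(H>174))&(S>180)&(V>90)).astype(np.uint8);red[:,190:]=0;red[246:]=0
red=cv2.morphologyEx(red,cv2.MORPH_OPEN,np.ones((3,3)))
cn=np.vstack(cv2.findContours(red,0,1)[0])[:,0]
pts=np.array([onz(c,u,v,.09)[:2] for u,v in cn],np.float32)
r=cv2.minAreaRect(pts);print("red rect",r)
a=c["image"].astype(int)
o=((H>5)&(H<18)&(S>170)&(V>90)).astype(np.uint8);o[:150]=0;o[:,:240]=0;o[:,290:]=0;o[200:]=0
ys,xs=np.nonzero(o);print("orange",xs.min(),xs.max(),ys.min(),ys.max(),xs.mean(),ys.mean())
w=((S<40)&(V>150)).astype(np.uint8)
y=((H>20)&(H<32)&(S>150)&(V>120));y[:,150:]=0;y[:200]=0;y[225:]=0
ys,xs=np.nonzero(y);print("tab",xs.mean(),ys.mean(),onz(c,xs.mean(),ys.mean(),.111))
print("hole",onz(c,158/1.5,276/1.5,.132)); print("probe",onz(c,395.5/1.5,261/1.5,.130))
print("drum centre?",onz(c,216/1.5,322/1.5,.11))
im1=cv2.resize(a[160:255,90:185].astype(np.uint8)[...,::-1],None,fx=6,fy=6,interpolation=cv2.INTER_CUBIC)
cv2.imwrite("pics/t1.png",im1)
E
```

```text
red rect ((0.5550404191017151, 0.26545053720474243), (0.1595764309167862, 0.13991248607635498), 0.47170519828796387)
orange 259 268 171 179 263.75 175.75
tab 124.18181818181819 211.63636363636363 [0.53619201 0.27344885 0.111     ]
hole [0.58849388 0.31040006 0.132     ]
probe [ 0.61625629 -0.0106899   0.13      ]
drum centre? [0.53098559 0.23212262 0.11      ]
```

View pics/t1.png

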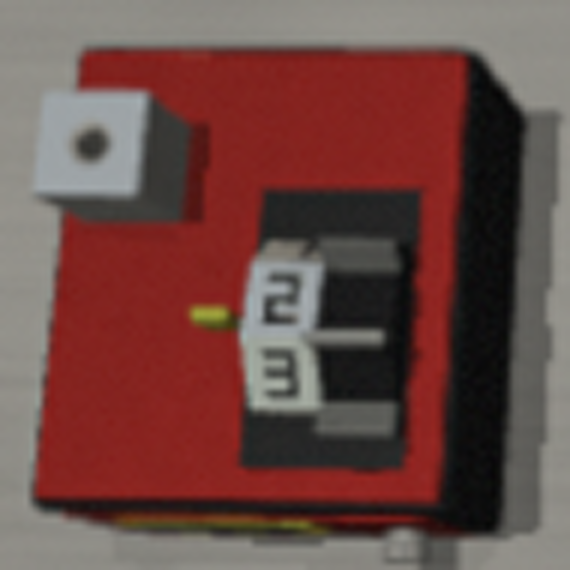

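```bash
python3 - <<'E'
from h import *
import pickle
c=pickle.load(open("c0.pkl","rb"))["top"]
f=lambda u,v,z:onz(c,90+(u+.5)/6-.5,160+(v+.5)/6-.5,z).round(4)
for n,u,v,z in [("TL",80,48,.09),("TR",468,50,.09),("BR",440,502,.09),("BL",33,502,.09),("hole",91,144,.132),("blkTL",42,92,.132),("blkTR",150,92,.132),("blkBR",137,197,.132),("blkBL",33,192,.132),("tab",210,316,.112),("ribtop",350,337,.120),("ribfar",358,240,.11),("ribfar2",358,268,.1),("ribnear",358,404,.11),("ribnear2",358,436,.1)]: print(n,f(u,v,z))
s=pickle.load(open("c0.pkl","rb"))["scene"]
E
```

```text
TL [0.6362 0.3387 0.09  ]
TR [0.6379 0.1965 0.09  ]
BR [0.4756 0.1939 0.09  ]
BL [0.472 0.336 0.09 ]
hole [0.5893 0.3117 0.132 ]
blkTL [0.6073 0.331  0.132 ]
blkTR [0.608  0.2934 0.132 ]
blkBR [0.5712 0.2937 0.132 ]
blkBL [0.5723 0.3297 0.132 ]
tab [0.5348 0.2721 0.112 ]
ribtop [0.5272 0.2208 0.12  ]
ribfar [0.5627 0.224  0.11  ]
ribfar2 [0.5549 0.2262 0.1   ]
ribnear [0.5061 0.2191 0.11  ]
ribnear2 [0.4965 0.2212 0.1   ]
```

>>> drive_tool(steps=[[1,18,-23,-1,0.02],[1,18,-23,-1,0.02],[1,18,-23,-1,0.02],[1,18,-23,-1,0.02],[1,18,-23,-1,0.02],[1,18,-23,-1,0.02],[1,18,-23,-1,0.02],[1,18,-23,-1,0.02],[1,18,-23,-1,0.02],[1,18,-23,-1,0.02],[1,18,-23,-1,0.02],[1,18,-23,-1,0.02],[1,18,-23,-1,0.02],[1,18,-23,-1,0.02],[1,18,-23,-1,0.02],[1,18,-23,-1,0.02],[1,0,0,0,0],[1,0,0,0,0]])

```text
clock: 1.65
position: [0.4752, 0.2267, 0.2105]
ee_rot: [0.021, -3.141, 0.001]
force: [-0.7, 0.4, -0.3]
width: 0.008
gripper_force: 0.0
```

```bash
cat > look.py <<'E'
from h import *
import pickle,sys
n=sys.argv[1];o=observe();print(o["clock"],o["position"],R.from_rotvec(o["ee_rot"]).as_matrix()[:,1],o["width"],o["force"])
cs={k:get_image(k) for k in("top","wrist")};pickle.dump(cs,open(n+".pkl","wb"))
t=cv2.resize(cs["top"]["image"][160:256,80:208],(512,384),interpolation=cv2.INTER_CUBIC) if len(sys.argv)<3 else None
w=cs["wrist"]["image"]
im=cv2.resize(w,(768,576)) 
cv2.imwrite(f"pics/{n}.png",im[...,::-1])
E
python3 look.py w1
```

```text
1.65 [0.47521447 0.22674512 0.21052156] [-1.31087920e-02  9.99913878e-01 -6.29070021e-04] 0.0076000645421301655 [-0.65093566  0.35282691 -0.3042015 ]
```

View pics/w1.png

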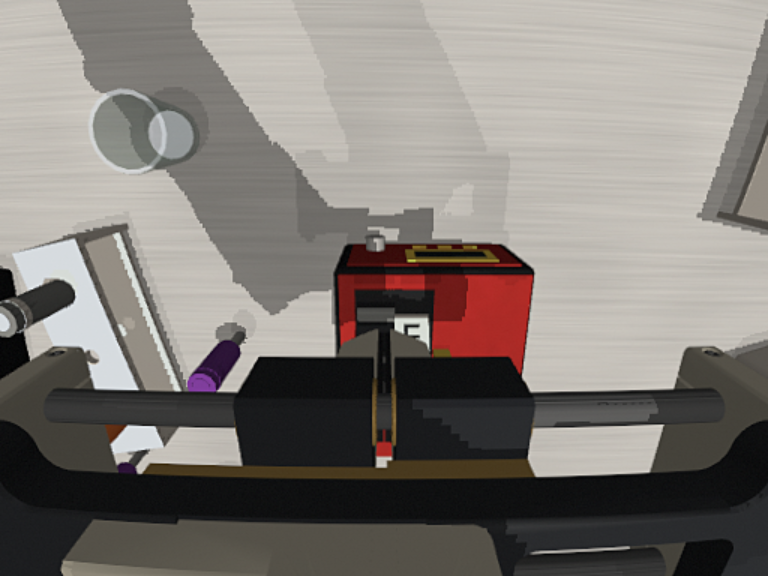

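Here the wrist camera looks back from the far side, so the fingers at (383,400) hide most of the wheel. I'll use the top view for wheel angles. From the ribs, q is about 102°, and the target is 225°.

>>> drive_tool(steps=[[1,11,-2,-20,0],[1,11,-2,-25,0],[1,12,-3,-25,0],[1,0,0,-12,0],[1,0,0,-10,0],[1,0,0,-5,0],[1,0,0,0,0],[1,5,0,0,0],[1,6,0,0,0],[1,6,0,0,0],[1,6,0,0,0],[1,6,0,0,0],[1,4,0,0,0],[1,2,0,0,0],[1,0,0,0,0],[1,0,0,0,0]])

```text
clock: 3.08
position: [0.5439, 0.2214, 0.1138]
ee_rot: [-0.026, 3.141, -0.0]
force: [0.2, 0.3, -0.0]
width: 0.006
gripper_force: 0.0
```

```bash
cat > tl.py <<'E'
from h import *
import pickle,sys
n=sys.argv[1];o=observe();print(o["clock"],o["position"],o["force"])
c=get_image("top");s=get_image("scene");pickle.dump((c,s),open(n+".pkl","wb"))
a=cv2.resize(c["image"][185:240,110:165],(495,495),interpolation=cv2.INTER_CUBIC)
b=cv2.resize(s["image"][140:190,295:350],None,fx=5.4,fy=9.9,interpolation=cv2.INTER_CUBIC)
cv2.imwrite(f"pics/{n}.png",np.hstack([a,b])[...,::-1])
E
python3 tl.py p1
```

```text
3.0833 [0.54387625 0.22136541 0.11379051] [ 0.18619363  0.31377884 -0.01658355]
```

View pics/p1.png

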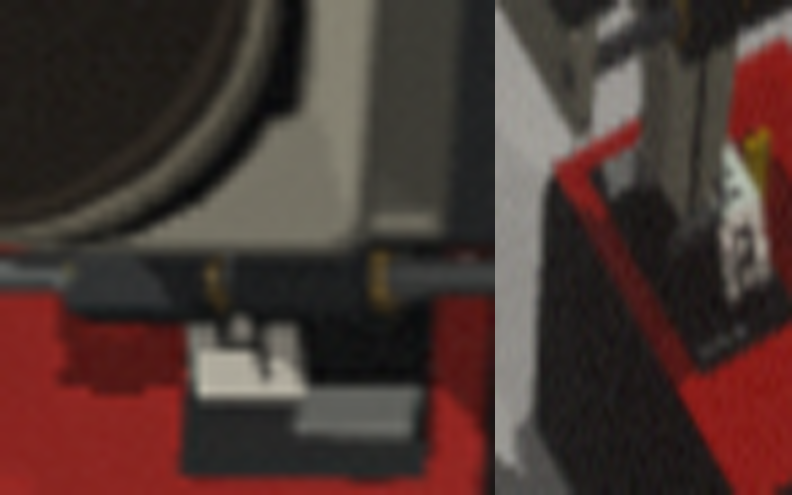

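The wheel turned with the push: the near rib is now up at about (358,410) in the crop, and the 2 faces the far side in the scene view. Now the second push.

>>> drive_tool(steps=[[1,0,0,14,0],[1,0,0,14,0],[1,-18,0,0,0],[1,-18,0,0,0],[1,0,0,0,0],[1,0,0,-10,0],[1,0,0,-10,0],[1,0,0,-8,0],[1,5,0,0,0],[1,6,0,0,0],[1,6,0,0,0],[1,6,0,0,0],[1,6,0,0,0],[1,5,0,0,0],[1,2,0,0,0],[1,0,0,0,0]])

```text
clock: 4.52
position: [0.5444, 0.2216, 0.1139]
ee_rot: [-0.026, 3.14, 0.001]
force: [-0.3, 0.1, -0.1]
width: -0.001
gripper_force: 0.1
```

>>> drive_tool(steps=[[1,0,0,20,0],[1,0,0,30,0],[1,-30,0,10,0],[1,-40,0,0,0],[1,-40,0,0,0],[1,-40,0,0,0],[1,-40,0,0,0],[1,0,0,0,0]])

```text
clock: 5.18
position: [0.3464, 0.2209, 0.1734]
ee_rot: [0.033, -3.138, 0.001]
force: [-0.4, 0.2, -0.8]
width: 0.004
gripper_force: 0.0
```

```bash
python3 tl.py p2
```

```text
5.1833 [0.34642134 0.22085305 0.17343087] [-0.39931214  0.16369498 -0.80705266]
```

View pics/p2.png

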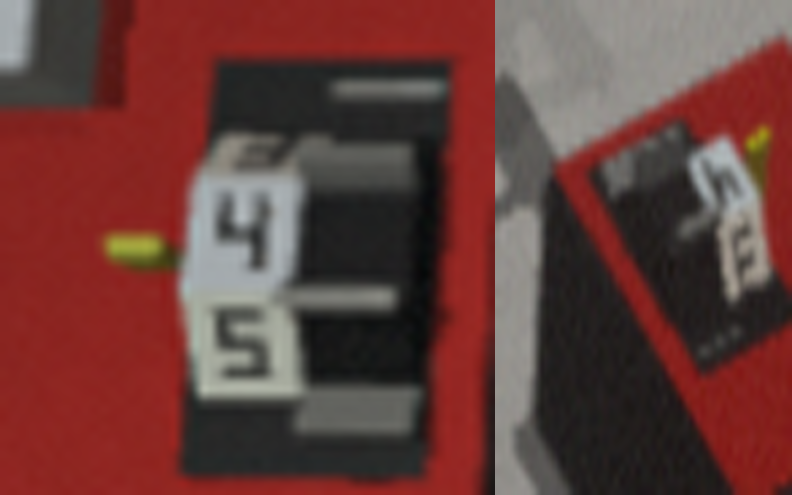

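The 4 now faces nearly up, and the 4/5 rib is at crop (345,298). Next I'll work out q.

```bash
cat > q.py <<'E'
from h import *
import pickle,sys
from scipy.optimize import brentq
c,s=pickle.load(open(sys.argv[1]+".pkl","rb"))
def im(u,v): return 110+(u+.5)/9-.5,185+(v+.5)/9-.5
for ax in (.533,.535,.537):
  out=[]
  for u,v in eval(sys.argv[2]):
    U,V=im(u,v)
    # rib tip (radius 46) angle whose projected row matches
    g=lambda t: proj(c,[ax+.046*np.sin(t),.221,.076+.046*np.cos(t)])[1]-V
    out.append(round(np.degrees(brentq(g,-.9,.9)),1))
  print(ax,out)
print("tab",onz(c,*im(133,246),.112),"slot",onz(c,*im(330,60),.09),onz(c,*im(305,472),.09))
E
python3 q.py p2 "[(345,298)]"
```

```text
0.533 [np.float64(-12.3)]
0.535 [np.float64(-14.8)]
0.537 [np.float64(-17.3)]
tab [0.53549603 0.27270353 0.112     ] slot [0.58513639 0.23833206 0.09      ] [0.4875256  0.23548941 0.09      ]
```

>>> drive_tool(steps=[[1,35,0,0,0],[1,40,0,0,0],[1,40,0,-10,0],[1,36,0,-15,0],[1,10,0,-8,0],[1,0,0,0,0],[1,0,0,-10,0],[1,0,0,-10,0],[1,0,0,-7,0],[1,5,0,0,0],[1,6,0,0,0],[1,6,0,0,0],[1,6,0,0,0],[1,5,0,0,0],[1,2,0,0,0],[1,0,0,0,0]])

```text
clock: 6.62
position: [0.5471, 0.2227, 0.116]
ee_rot: [-0.027, 3.134, 0.005]
force: [4.6, -0.6, 11.2]
width: 0.004
gripper_force: 6.8
```

>>> drive_tool(steps=[[1,0,0,15,0],[1,0,0,25,0],[1,-10,0,20,0],[1,-40,0,0,0],[1,-40,0,0,0],[1,-40,0,0,0],[1,-40,0,0,0],[1,-20,0,0,0],[1,0,0,0,0],[1,0,0,0,0],[1,0,0,0,0]])

```text
clock: 7.53
position: [0.3546, 0.2219, 0.174]
ee_rot: [-0.028, 3.14, 0.001]
force: [0.2, -0.1, 0.6]
width: 0.005
gripper_force: 0.0
```

```bash
python3 tl.py p3
```

```text
7.5333 [0.35461997 0.22187845 0.17398992] [ 0.21281708 -0.12074443  0.59689032]
```

View pics/p3.png

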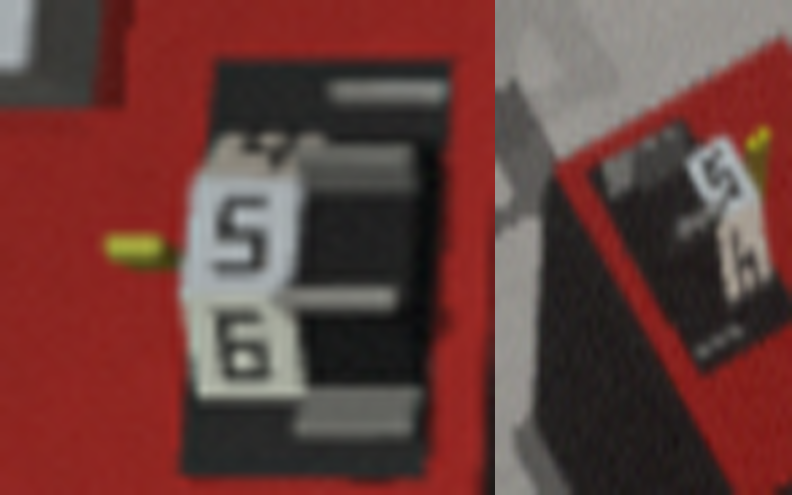

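The 5 is up but about 7° past square. I'll push back gently from inside the gap between the ribs.

>>> drive_tool(steps=[[1,37,0,0,0],[1,40,0,0,0],[1,40,0,0,0],[1,35,0,-10,0],[1,25,0,-10,0],[1,9,0,-14,0],[1,0,0,0,0],[1,0,0,0,0],[1,0,0,0,0]])

```text
clock: 8.38
position: [0.5399, 0.2215, 0.1398]
ee_rot: [0.027, -3.141, 0.0]
force: [-0.3, -0.1, 0.1]
width: 0.007
gripper_force: 0.0
```

>>> drive_tool(steps=[[1,0.5,0,-10,0],[1,0,0,-10,0],[1,0,0,-6,0],[1,0,0,0,0],[1,-2,0,0,0],[1,-2,0,0,0],[1,-2,0,0,0],[1,-1,0,0,0],[1,-1,0,0,0],[1,0,0,0,0],[1,0,0,0,0]])

```text
clock: 9.3
position: [0.5329, 0.2216, 0.1139]
ee_rot: [-0.027, 3.141, 0.0]
force: [1.0, 0.2, -0.7]
width: 0.005
gripper_force: 0.6
```

>>> drive_tool(steps=[[1,0,0,15,0],[1,0,0,25,0],[1,-10,0,20,0],[1,-40,0,0,0],[1,-40,0,0,0],[1,-40,0,0,0],[1,-40,0,0,0],[1,0,0,0,0],[1,0,0,0,0],[1,0,0,0,0]])

```text
clock: 10.13
position: [0.3631, 0.2218, 0.1741]
ee_rot: [-0.028, 3.141, 0.001]
force: [0.2, -0.6, 0.4]
width: 0.005
gripper_force: 0.0
```

```bash
python3 tl.py p4; python3 - <<'E'
from h import *
import pickle
c,s=pickle.load(open("p4.pkl","rb"))
c3,_=pickle.load(open("p3.pkl","rb"))
# predicted crop rows of rib-tip centre vs angle
for ax in(.534,.5355,.537): print(ax,[(t,round((proj(c,[ax+.046*np.sin(np.radians(t)),.221,.076+.046*np.cos(np.radians(t))])[1]-185+.5)*9)) for t in(-22.5,-20,-15,22.5)])
for n,k in(("p3",c3),("p4",c)):
  g=k["image"][185:240,143:152].mean((1,2)); print(n,g.round().astype(int))
E
```

```text
10.1333 [0.36313145 0.22181062 0.17411212] [ 0.23834138 -0.55622302  0.38373512]
0.534 [(-22.5, 330), (-20, 321), (-15, 304), (22.5, 176)]
0.5355 [(-22.5, 324), (-20, 315), (-15, 297), (22.5, 169)]
0.537 [(-22.5, 317), (-20, 308), (-15, 290), (22.5, 163)]
p3 [ 70  70  70  70  71  71  56  38  43  76  77  55  39  37  42  60  93  98
  83  78  78  58  41  37  37  36  36  35  34  34  32  53 115 115  63  26
  26  27  29  31  33  34  48  99  97  95  97 103  73  44  41  41  44  59
  75]
p4 [ 71  71  70  71  72  71  57  39  38  55  79  87  84  87 104  87  64  59
  82 100  86  69  65  53  45  44  45  44  44  44  44  44  43  44  62  94
 104  73  38  29  31  34  38  40  49  90  98 100 101  82  49  40  45  60
  75]
```

View pics/p4.png

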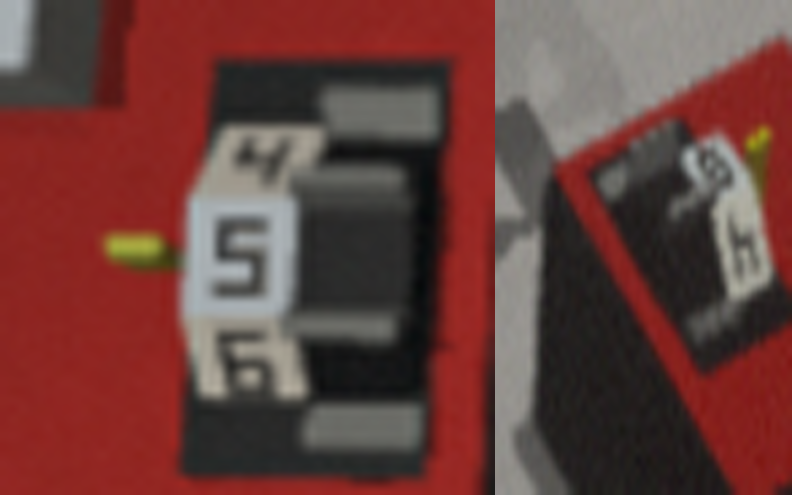

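The 5 looks square, with the ribs at crop rows 177 and 325. I'll check it from straight above with the wrist camera.

>>> drive_tool(steps=[[0,0,0,30,0],[0,25,0,6,0],[0,35,3,0,0],[0,35,3,0,0],[0,35,3,0,0],[0,35,3,0,0],[0,35,3,0,0],[0,35,0,0,0],[0,22,0,0,0],[0,0,0,0,0],[0,0,0,0,0]])

```text
clock: 11.15
position: [0.6215, 0.2353, 0.2083]
ee_rot: [0.023, -3.141, 0.002]
force: [-0.6, -0.5, -0.3]
width: 0.754
gripper_force: 0.0
```

```bash
python3 - <<'E'
from h import *
import pickle
o=observe();print(o["clock"],o["position"])
c=get_image("wrist");pickle.dump(c,open("w2.pkl","wb"));print(c["xyz"])
p=proj(c,[.5355,.235,.11]);h=proj(c,[.589,.311,.132]);print(p,h)
x0=int(np.clip(p[0]-80,0,512-160));y0=int(np.clip(p[1]-60,0,384-120));print(x0,y0)
save(c,"w2",(x0,y0,x0+160,y0+120),5)
E
```

```text
11.15 [0.62145678 0.23530129 0.20831496]
[0.5385589  0.23385    0.36608816]
[257.3612609   96.73603873] [341.97255295 161.19491071]
177 36
```

View pics/w2.png

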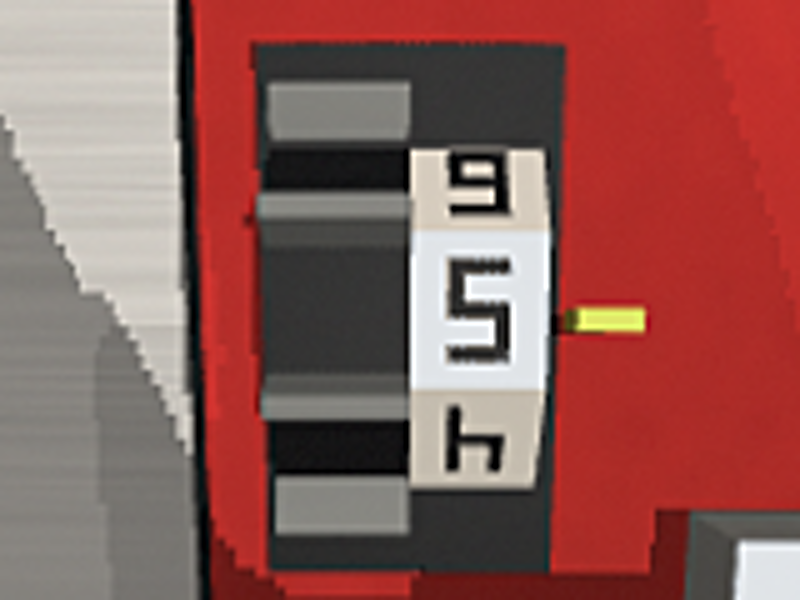

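```bash
python3 - <<'E'
from h import *
import pickle
from scipy.optimize import least_squares
c=pickle.load(open("w2.pkl","rb"))
rows=36+(np.array([149,231,389,488])+.0)/5-.5+.1
k=np.radians([-67.5,-22.5,22.5,67.5])
def m(p): return [proj(c,[p[0]+.03572*np.sin(t+p[1]),.247,.076+p[2]+.03572*np.cos(t+p[1])])[1] for t in k]
for zf in(0,1):
  r=least_squares(lambda p:(np.array(m(p))-rows)*1.0 if zf else np.append(np.array(m(p))-rows,p[2]*3000),[.536,0,0],x_scale=[.001,.02,.001]);print(r.x[0],np.degrees(r.x[1]),r.x[2],r.fun)
f=lambda u,v,z:onz(c,177+u/5-.5,36+v/5-.5,z).round(4)
print("slot",f(410,44,.09),f(410,571,.09),"tab",f(612,320,.112))
im=c["image"];hsv=cv2.cvtColor(im,cv2.COLOR_RGB2HSV)
save(c,"w2full")
b=((hsv[...,1]<40)&(hsv[...,2]>170)).astype(np.uint8)[140:190,300:380]
ys,xs=np.nonzero(b);print("blk",xs.min()+300,xs.max()+300,ys.min()+140,ys.max()+140)
g=c["image"][150:175,325:365].mean(2);d=(g<110)
ys,xs=np.nonzero(d);print("dark",xs.mean()+325,ys.mean()+150,len(xs),onz(c,xs.mean()+325,ys.mean()+150,.132))
E
```

```text
0.5396372244293461 -6.205092012907584 -1.6708700417386294e-05 [-0.61860453  0.21908427 -0.41063629  0.8811394  -0.0501261 ]
0.5394259852275618 -5.760743889240326 -0.0042395186292421465 [-0.2558606   0.54301686 -0.559956    0.27427471]
slot [0.488  0.2354 0.09  ] [0.5874 0.2371 0.09  ] tab [0.5372 0.2725 0.112 ]
blk 324 379 140 189
dark 342.11965811965814 163.53846153846155 117 [0.59112614 0.3113658  0.132     ]
```

From above, the 5's flat (rows 231–389) is centred about 2 mm nearer the robot than the tab (row 320). The wheel is therefore about 3.5° short, so I'll give it a small nudge forward.

>>> drive_tool(steps=[[1,-25,-5,0,0],[1,-25,-5,0,0],[1,-25,-3,0,0],[1,-11,0,-20,0],[1,0,0,-25,0],[1,0,0,-23,0],[1,0,0,0,0],[1,0,0,0,0],[1,0,0,0,0]])

```text
clock: 11.95
position: [0.5342, 0.2239, 0.143]
ee_rot: [-0.027, 3.14, 0.001]
force: [0.6, -0.2, 1.0]
width: 0.239
gripper_force: 0.0
```

>>> drive_tool(steps=[[1,1,-2,-2,0],[1,0,0,0,0],[1,0,0,0,0],[1,0,0,0,0],[1,0,0,0,0],[1,0,0,0,0]])

```text
clock: 12.45
position: [0.535, 0.2216, 0.1399]
ee_rot: [-0.027, 3.141, 0.0]
force: [-0.1, -1.0, 0.3]
width: 0.005
gripper_force: 0.0
```

>>> drive_tool(steps=[[1,0.5,0,-10,0],[1,0,0,-10,0],[1,0,0,-6,0],[1,0,0,0,0],[1,1,0,0,0],[1,1,0,0,0],[1,1,0,0,0],[1,1,0,0,0],[1,1,0,0,0],[1,0,0,0,0],[1,0,0,0,0],[1,0,0,0,0]])

```text
clock: 13.45
position: [0.5404, 0.2216, 0.1138]
ee_rot: [-0.027, 3.141, 0.0]
force: [-2.6, -0.2, -0.3]
width: 0.003
gripper_force: 0.6
```

>>> drive_tool(steps=[[1,0,0,15,0],[1,0,0,25,0],[1,0,0,30,0],[0,25,5,25,0],[0,30,5,0,0],[0,26,3,0,0],[0,0,0,0,0],[0,0,0,0,0],[0,0,0,0,0]])

```text
clock: 14.2
position: [0.621, 0.2344, 0.2084]
ee_rot: [0.027, -3.141, 0.0]
force: [0.4, 0.4, 0.3]
width: 0.387
gripper_force: 0.0
```

```bash
python3 - <<'E'
from h import *
import pickle
o=observe();print(o["clock"],o["position"])
c=get_image("wrist");pickle.dump(c,open("w3.pkl","wb"));print(c["xyz"])
p=proj(c,[.537,.272,.112]);print("tab",p)
f=lambda v,u:c["image"][v-45:v+45,u].astype(int)
im=c["image"];cy=int(p[1])
hsv=cv2.cvtColor(im,cv2.COLOR_RGB2HSV)
y=(hsv[...,0]>20)&(hsv[...,0]<35)&(hsv[...,1]>120)&(hsv[...,2]>150);y[:cy-20]=0;y[cy+20:]=0;y[:,:250]=0;y[:,330:]=0
ys,xs=np.nonzero(y);print(xs.mean(),ys.mean())
u=int(proj(c,[.537,.241,.109])[0]);print("white",u,cy-45,im[cy-45:cy+45,u-2:u+1].mean((1,2)).round().astype(int))
u=int(proj(c,[.537,.222,.115])[0]);print("ribs",u,im[cy-45:cy+45,u-2:u+3].mean((1,2)).round().astype(int))
E
```

```text
14.2 [0.62102696 0.23442351 0.20841464]
[0.53808069 0.23256085 0.36616011]
tab [299.43354553  99.78267142]
299.953125 99.96875
white 264 54 [ 56  55  55  56  55  55  55  56  55  49  28 233 220 214 214 214 214 214
 214 214 214 214 214 214 214 214 214 214 215 213 212 228 233 232 232 231
 231 232 232 232 232 232 232 232 232 231 232 232 232 231 231 231 231 231
 231 231 232 231 231 231 232 232 216 176 181 182 182 182 181 181 181 182
 182 182 182 181 182 186 176 116  36  46  49  48  48  48  48  47  48  48]
ribs 243 [130 130 127 126 126 125 126 126 126 126 127 135  83  12  21  23  23  24
  23  23  23  22  14  58 118 140 139 144 128  84  62  66  66  67  54  51
  53  52  53  52  52  52  51  51  51  51  52  51  52  51  50  50  50  50
  50  50  50  49  52  75  92  91  90  84 104 143 128 127 127 102   6  18
  18  19  19  20  18   7  80 132 144 141 141 141 141 141 142 144 149 116]
```

The 5 is now square: its flat spans rows 85–116, centred at 100.6, and the tab is at row 100. On to the probe.

>>> drive_tool(steps=[[0,4,-20,0,0],[0,4,-32,0,0],[0,4,-32,0,0],[0,4,-32,0,0],[0,4,-32,0,0],[0,4,-32,0,0],[0,4,-32,0,0],[0,4,-25,0,0],[0,2,-8,0,0],[0,0,0,0,0],[0,0,0,0,0],[0,0,0,0,0]])

```text
clock: 15.25
position: [0.655, -0.0077, 0.2087]
ee_rot: [0.031, -3.141, -0.003]
force: [-0.2, 1.0, 0.9]
width: 1.005
gripper_force: 0.0
```

```bash
python3 - <<'E'
from h import *
import pickle
c3=pickle.load(open("w3.pkl","rb"))
p=proj(c3,[.591,.3115,.132]);x,y=p.astype(int)
g=c3["image"][y-14:y+15,x-14:x+15].mean(2);d=(g<120).astype(np.uint8)
n,l,st,ce=cv2.connectedComponentsWithStats(d);i=l[14,14];print(i,st[i],ce[i]);u,v=ce[i]+[x-14,y-14];print("hole",u,v,onz(c3,u,v,.132))
g2=(g>190);ys,xs=np.nonzero(g2);print("block",xs.min(),xs.max(),ys.min(),ys.max())
o=observe();print(o["clock"],o["position"],o["width"])
c=get_image("wrist");pickle.dump(c,open("w4.pkl","wb"));print(c["xyz"])
p=proj(c,[.616,-.011,.13]);print(p)
hsv=cv2.cvtColor(c["image"],cv2.COLOR_RGB2HSV)
m=((hsv[...,0]>5)&(hsv[...,0]<18)&(hsv[...,1]>150)&(hsv[...,2]>80)).astype(np.uint8)
n,l,st,ce=cv2.connectedComponentsWithStats(m)
for i in range(1,n):
  if st[i][4]>100: print(st[i],ce[i])
save(c,"w4",None,1.5)
E
```

```text
2 [  8   9  13  12 118] [13.92372881 14.36440678]
hole 342.9237288135593 164.364406779661 [0.59132985 0.31135105 0.132     ]
block 0 28 0 28
15.25 [ 0.65503675 -0.00770264  0.20874224] 1.0048382607497088
[ 0.5720538  -0.01008543  0.3664249 ]
[253.20930545 151.79232501]
[241 142  26  26 351] [253.63247863 154.19373219]
[277 237  42  25 291] [296.45704467 244.41237113]
```

View pics/w4.png

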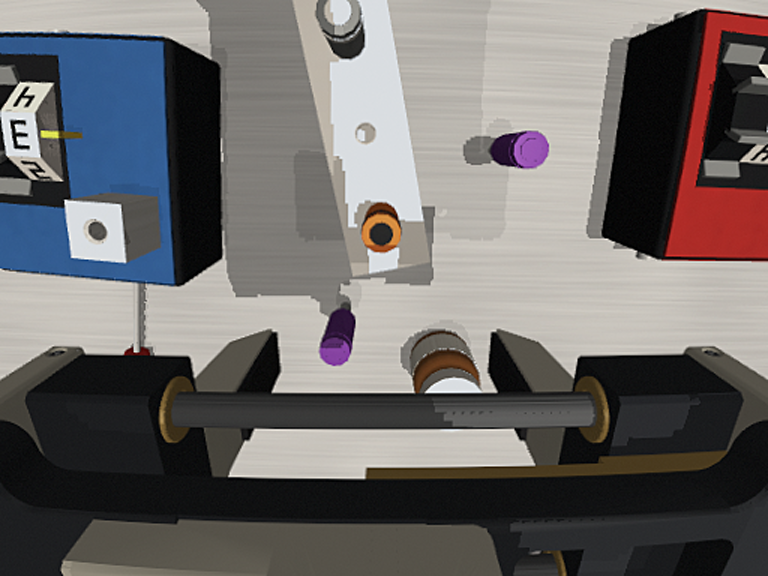

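The orange probe with its black-banded top is at (254,155) px in the far rack hole. The purple look-alikes at (347,100) and (224,232) stand off the rack, and the grey plug is at (226,8). So this is the one to take.

>>> drive_tool(steps=[[0,-20,-1,0,0],[0,-16,-1,0,0],[0,0,0,-20,0],[0,0,0,-25,0],[0,0,0,-25,0],[0,0,0,0,0],[0,0,0,0,0]])

```text
clock: 15.88
position: [0.6184, -0.0108, 0.138]
ee_rot: [0.03, -3.139, -0.001]
force: [0.7, 0.3, 1.0]
width: 1.001
gripper_force: 0.0
```

```bash
python3 - <<'E'
from h import *
import pickle
c=pickle.load(open("w4.pkl","rb"));print("probe",onz(c,254,155.0,.13))
im=c["image"][140:175,235:275].astype(int);hsv=cv2.cvtColor(c["image"],cv2.COLOR_RGB2HSV)[140:175,235:275]
d=(hsv[...,2]<70).astype(np.uint8);n,l,st,ce=cv2.connectedComponentsWithStats(d)
for i in range(1,n):
  if st[i][4]>30: print(st[i],ce[i]+[235,140],onz(c,*(ce[i]+[235,140]),.13))
print(observe()["position"])
E
```

```text
probe [ 0.61885996 -0.01025087  0.13      ]
[ 7  0 25 11 54] [254.18518519 142.74074074] [ 0.60797916 -0.01028175  0.13      ]
[ 12   9  15  15 168] [253.74404762 155.67857143] [ 0.61947464 -0.01046705  0.13      ]
[ 0.61844095 -0.01082266  0.13804016]
```

>>> drive_tool(steps=[[0,1,0,-25,0],[0,0,0,-20,0],[0,0,0,-8,0],[0,0,0,0,0],[1,0,0,0,0],[1,0,0,0,0],[1,0,0,0,0],[1,0,0,0,0],[1,0,0,0,0],[1,0,0,0,0],[1,0,0,0,0],[1,0,0,0,0],[1,0,0,0,0]], grip_force=25)

```text
clock: 16.97
position: [0.6204, -0.0124, 0.0857]
ee_rot: [0.027, -3.141, -0.0]
force: [0.7, 0.4, -0.3]
width: 0.398
gripper_force: 0.0
```

>>> drive_tool(steps=[[1,0,0,0,0],[1,0,0,0,0],[1,0,0,0,0],[1,0,0,0,0],[1,0,0,0,0]])

```text
clock: 17.38
position: [0.6204, -0.0119, 0.0857]
ee_rot: [0.027, -3.141, -0.001]
force: [-0.3, 3.0, -1.0]
width: 0.248
gripper_force: 25.0
```

>>> drive_tool(steps=[[1,0,0,8,0],[1,0,0,15,0],[1,0,0,20,0],[1,0,0,25,0],[1,0,0,25,0],[1,0,0,20,0],[1,0,0,12,0],[1,-2,15,0,0],[1,-3,28,0,0],[1,-3,30,0,0],[1,-3,30,0,0],[1,-3,30,0,0],[1,-3,30,0,0],[1,-3,30,0,0],[1,-3,30,0,0],[1,-3,30,0,0],[1,-3,30,0,0],[1,0,25,0,0],[1,0,15,0,0],[1,0,0,0,0]])

```text
clock: 19.05
position: [0.5904, 0.3147, 0.2108]
ee_rot: [0.034, -3.141, -0.002]
force: [-0.4, 0.7, -0.6]
width: 0.243
gripper_force: 25.0
```

>>> drive_tool(steps=[[1,0,0,0,0],[1,0,0,0,0],[1,0,0,0,0]])

```text
clock: 19.3
position: [0.5922, 0.3082, 0.211]
ee_rot: [-0.022, 3.141, -0.002]
force: [-0.6, 0.3, -0.9]
width: 0.248
gripper_force: 25.0
```

```bash
python3 - <<'E'
from h import *
import pickle
cs={k:get_image(k) for k in("scene","wrist")};pickle.dump(cs,open("w5.pkl","wb"))
print(observe()["position"],observe()["width"])
s=cs["scene"];c=cs["wrist"]
h=proj(s,[.5913,.3114,.132]);t=proj(s,[.591,.311,.161]);print(h,t)
w=proj(c,[.5913,.3114,.132]);print(w,proj(c,[.591,.311,.161]))
def cr(c,p,r):
  x,y=int(p[0]),int(p[1]);return cv2.resize(c["image"][y-r:y+r,x-r:x+r],(390,390),interpolation=cv2.INTER_CUBIC),(x-r,y-r)
a,oa=cr(s,h,35);b,ob=cr(c,w,45);print(oa,ob)
cv2.imwrite("pics/w5.png",np.hstack([a,b])[...,::-1])
E
```

```text
[0.59196298 0.30879734 0.21099112] 0.24747463481072726
[369.73649163 154.92764801] [371.72712552 145.19630597]
[259.46626657 192.64418299] [259.43231031 203.85283664]
(334, 119) (214, 147)
```

View pics/w5.png

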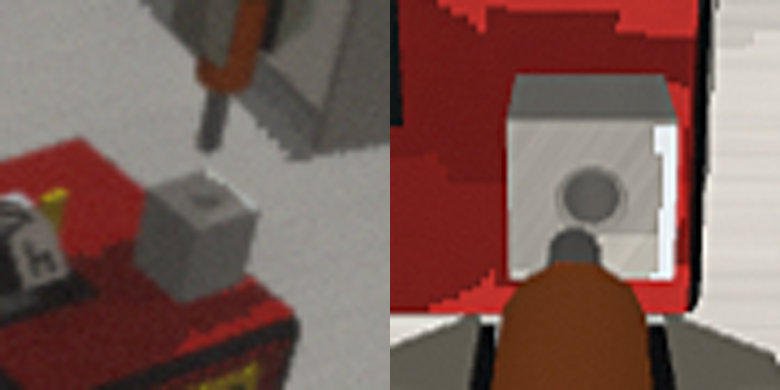

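```bash
python3 - <<'E'
from h import *
import pickle
w=pickle.load(open("w5.pkl","rb"));c=w["wrist"]
print("cam",c["xyz"],"tcp now",observe()["position"])
H=onz(c,260.1,191.5,.132);print("hole",H)
im=c["image"][185:215,240:275].mean(2).astype(int)
u=214+184/4.333-.5
for v in (199,200,201,202,203): print(v,onz(c,u,v,.161))
print("handle axis at shoulder", onz(c,214+184/4.33-.5,147+265/4.33,.197))
s=w["scene"];f=lambda x,y:(334+x/5.571-.5,119+y/5.571-.5)
print("scene hole",onz(s,*f(206,197),.132),"tip",onz(s,*f(207,150),.161),"pred",onz(s,*proj(s,[.5913,.3114,.132]),.132))
E
```

```text
cam [0.50899261 0.30687826 0.36866874] tcp now [0.59196298 0.30879734 0.21099112]
hole [0.59017051 0.31196575 0.132     ]
199 [0.58677085 0.30807848 0.161     ]
200 [0.58764655 0.30809122 0.161     ]
201 [0.58852446 0.30810399 0.161     ]
202 [0.58940459 0.30811679 0.161     ]
203 [0.59028694 0.30812962 0.161     ]
handle axis at shoulder [0.58001766 0.30798848 0.197     ]
scene hole [0.58835608 0.31607496 0.132     ] tip [0.59066158 0.30795662 0.161     ] pred [0.5913 0.3114 0.132 ]
```

>>> drive_tool(steps=[[1,0,1.5,0,0],[1,0,0,0,0],[1,0,0,0,0],[1,0,0,0,0],[1,0,0,0,0],[1,0,0,0,0]])

```text
clock: 19.9
position: [0.5914, 0.3121, 0.2107]
ee_rot: [-0.027, 3.141, 0.0]
force: [0.1, -0.8, -0.4]
width: 0.248
gripper_force: 25.0
```

```bash
python3 - <<'E'
from h import *
import pickle
c=get_image("wrist");o=observe();print(o["position"],c["xyz"])
g=c["image"][175:225,235:285].mean(2).astype(np.uint8)
np.set_printoptions(linewidth=250)
print(g[8:32,8:44])
E
```

```text
[0.59136585 0.31207448 0.21074942] [0.50836581 0.31015222 0.36841771]
[[158 156 155 154 155 155 157 156 158 159 156 155 156 159 158 156 155 156 156 159 156 150 150 151 154 159 158 155 156 158 160 152 204 130  84  86]
 [156 154 155 155 155 156 156 158 159 156 155 156 160 159 158 156 156 156 158 158 153 151 151 153 157 159 155 156 158 160 158 154 158 110  83  87]
 [154 154 155 156 156 157 155 158 158 157 158 163 164 155 151 158 159 159 159 155 150 151 152 157 159 156 156 156 158 160 155 155 160 113  84  86]
 [154 154 155 155 157 155 157 160 159 147 148 136 133 129 126 132 138 153 157 152 151 151 155 159 158 154 157 159 160 155 154 155 161 110  89  85]
 [154 154 153 157 156 157 160 161 149 127 126 108 102 102 101 101 112 128 133 150 153 154 159 157 155 156 158 161 157 152 155 156 165 109  90  86]
 [155 154 156 156 156 160 162 143 128 108  96  90  89  91  91  90  93 103 117 129 153 158 160 155 155 157 160 157 154 153 154 157 168 110  89  92]
 [154 155 156 155 159 163 145 126 110  89  81  84  89  90  92  89  88  89 105 117 147 161 156 155 157 159 160 154 152 154 155 160 167 109  88  95]
 
[... 1798 characters left out ...]
98  63  63  67  69  69  66  66  63  55 110 177 177 177 177 179 183 179 172 174 174 173 174 181 159  77  51  59]
 [155 153 153 154 157 155 154 134  68  60  67  70  70  69  70  67  66  61  78 141 188 189 189 192 190 184 183 185 184 184 186 192 168  78  51  62]
 [154 153 153 156 157 153 154 132  68  63  68  69  69  69  68  67  69  65  51 107 186 190 189 188 183 179 183 180 182 182 186 190 167  79  53  62]
 [153 152 154 155 153 149 155 130  70  65  71  70  70  70  68  68  68  65  53 112 188 192 190 185 179 183 181 181 180 184 184 191 147  70  55  62]
 [153 153 156 153 149 149 158 114  67  65  70  70  71  69  70  69  68  66  55 115 191 194 186 177 181 182 181 181 182 183 184 193 133  63  54  63]]
```

The stem and the hole are both centred at column 256 in the wrist view, and aligned to under 1 mm in x. Now I'll insert it.

>>> drive_tool(steps=[[1,0.5,0,-10,0],[1,0,0,-10,0],[1,0,0,-6,0],[1,0,0,-4,0],[1,0,0,-3,0],[1,0,0,-3,0],[1,0,0,-3,0],[1,0,0,0,0]])

```text
clock: 20.62
position: [0.5916, 0.3119, 0.1711]
ee_rot: [0.027, -3.141, 0.001]
force: [0.5, 0.6, -0.2]
width: 0.244
gripper_force: 25.0
```

No contact force, and the foot is 10 mm into the hole.

>>> drive_tool(steps=[[1,0,0,-4,0],[1,0,0,-4,0],[1,0,0,-4,0],[1,0,0,-4,0],[1,0,0,-3,0],[1,0,0,-2,0],[1,0,0,-1,0],[1,0,0,-1,0],[1,0,0,0,0],[1,0,0,0,0]])

```text
clock: 21.45
position: [0.592, 0.3121, 0.1488]
ee_rot: [-0.027, 3.141, 0.0]
force: [0.2, 0.2, -0.4]
width: 0.244
gripper_force: 25.0
```

>>> drive_tool(steps=[[1,0,0,-1,0],[1,0,0,-1,0],[1,0,0,-1,0],[1,0,0,0,0],[1,0,0,0,0]])

```text
clock: 21.87
position: [0.5922, 0.3123, 0.1475]
ee_rot: [-0.027, 3.14, 0.002]
force: [-4.0, -1.7, 11.7]
width: 0.243
gripper_force: 25.0
```

The probe is seated: there is 12 N upward force at z = 0.1475, where I expected 0.1477. I'll release it and lift clear.

>>> drive_tool(steps=[[1,0,0,1,0],[0,0,0,0,0],[0,0,0,0,0],[0,0,0,0,0],[0,0,0,0,0],[0,0,0,0,0],[0,0,0,0,0],[0,0,0,0,0],[0,0,0,0,0],[0,0,0,15,0],[0,0,0,25,0],[0,0,0,30,0],[0,0,0,30,0],[0,35,0,0,0],[0,35,0,0,0],[0,0,0,0,0],[0,0,0,0,0],[0,0,0,0,0]])

```text
clock: 23.37
position: [0.6615, 0.3121, 0.2461]
ee_rot: [0.027, -3.14, 0.0]
force: [-0.5, -0.3, -0.6]
width: 0.998
gripper_force: 0.0
```

```bash
python3 - <<'E'
from h import *
print(observe()["position"],observe()["width"])
c=get_image("wrist")
s=get_image("scene")
a=cv2.resize(c["image"][60:260,180:380],(390,390),interpolation=cv2.INTER_CUBIC);b=cv2.resize(s["image"][110:210,290:390],(390,390),interpolation=cv2.INTER_CUBIC)
cv2.imwrite("pics/fin.png",np.hstack([a,b])[...,::-1])
E
```

```text
[0.66149142 0.31207422 0.24608254] 0.9975275771426166
```

View pics/fin.png

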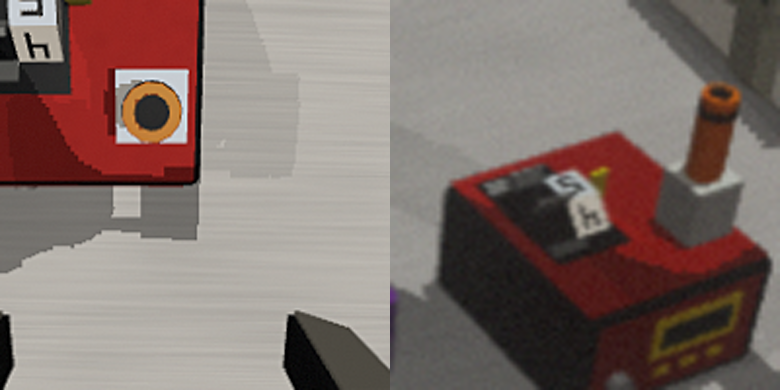

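The probe stands upright with its shoulder flush on the terminal block, the 5 is up, and the gripper is clear.

```bash
python3 -c "
from cell import arm;print(arm.sign_off())"
```

```text
the job is handed in; nothing more can be done
None
```

Job handed in after about 23 s of the 72 s allowed: the red wheel's 5 faces squarely up, the orange probe is fully home in the red sampler's terminal, and the gripper is open and clear; I moved nothing else.

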